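Refit the guide arm on its pillar stand

TASK

Pick the drilled guide arm up by its handle and lower it squarely over the tall pillar of the stand. Let it down gently, never dropping or forcing it, then swing it lightly on the pillar until the stand's index pin slips into the arm's slot, and leave the arm lying flat, fully home on the index disc, released. Do not disturb the small tin, the steel block and the glue bottle.

Things in the scene. Friction and masses are not known exactly. Their poses are not given: they have to be found in the camera images.
- guide_arm: loose arm, 0.25 to 0.42 kg: aluminium plate 96x96x12 mm with a 21.6 mm through bore in its middle, a steel hub ring (37 mm across) 24 mm high on it round the bore (bore 36 mm long in all), and a 40 mm wide tongue with a black handle on one side. Origin: bore axis, underside. +x runs from bore to handle, z up; x from -48 to +120. At first flat on the bench, handle roughly towards the robot
- handle (a point): point in the middle of the handle, 95 mm along +x from the bore axis and 40 mm above the arm's underside. The handle block is 36 mm long (arm x), 20 mm wide (arm y; grip it across this width) and stands from 12 to 57 mm above the arm's underside
- pillar_stand: fixed stand: round grey base 124 mm across, 18 mm high; on it a steel disc 108 mm across, top face 30 mm above the bench; in the middle a vertical steel pillar, 20 mm diameter, its top 170 mm above the bench (last 12 mm taper to 11 mm). Origin: pillar axis at bench height. -x points roughly to the robot. For the index pin see seat
- seat (a point): pillar axis at the disc's top face; the arm's underside lies here when home. On the disc, 36 mm from this axis, stands one upright pin: 8 mm across, flat top, 14 mm high. It is within 0.5 rad either side of the stand's -x direction; the clamped disc is set differently each time and not measured: see the pin, or swing the arm resting lightly on it until the arm sinks
- pillar_top (a point): the top of the pillar on its axis, 170 mm above the bench
- screw_tin: bystander: round olive-brown tin, 68 mm across, 31 mm high, origin under its centre, on the bench near its front edge
- steel_block: bystander: flat square steel block, 64 x 64 x 18 mm, origin under its centre, on the bench near its front edge
- glue_bottle: bystander: small bottle, 27 mm across, 59 mm high, origin under its centre, towards the back of the bench
- slot (a point): centre of the arm's through slot for the pin, at the underside, 36 mm along the arm's +x from the bore axis; 12.6 mm long along arm x, 10.1 mm wide along arm y: the pin enters with about 1 mm to spare each side (0.03 rad of swing). At any other angle the plate rests on the pin
There are look-alikes about, which are no part of the job. Of the things that look like the pillar_stand, the larger one is meant.

How it is judged:
By the outcome, as a careful person would: the job done as asked, in the order asked, and still so for the second after the job is handed in, with the robot touching nothing.
It also fails if it takes over 72 s, if anything falls off the work surface, if the arm or the gripper's body presses on something with over 40 N, if the wrist force passes 120 N, or if a joint passes its speed limit or range.

ROBOT

A 6-joint arm with a two-finger parallel gripper is mounted at the origin on a cart in front of the work surface, level with it; the furniture and walls round the work are solid. World frame = base frame: x ahead of the robot, y to its left, z up, the work surface at z = 0. Lengths are in m, angles in rad, forces in N, time in s.
With the tool pointing down it reaches from about 0.3 to 0.775 m from the base axis. Payload 14.6 kg.
Tool frame: the origin (TCP) lies at the very end of the fingers, on their centre line; the grasp point (between the pads) lies ctrl.hold_point_z behind it (ctrl.hold_point_z is the distance from the TCP to the grasp point, in m); z points along the fingers, y is the line along which they close (so a half turn about z gives the same grasp; the last joint's range is limited). The gripper opens to 94 mm and grips with 3 to 60 N. Pads are 16 mm wide; open, the fingers measure 119 mm over their backs; the gripper's body (75 mm by 177 mm) begins 78 mm behind the grasp point.
Start: joints at [1.276, 0.3, 1.521, -0, 1.321, -0.067], TCP at [0.124, 0.536, 0.205] pointing down, gripper open.
Joint ranges: [-3.03, 3.03], [-0.79, 2.21], [0.23, 2.52], [-1.04, 4.18], [0, 3.07], [-2.55, 2.55]. Speed limits (rad/s): [2.22, 2.22, 2.57, 3.14, 3.14, 3.14].

INTERFACE

Orientations are given as a rotation vector (axis times angle).
In Python, from cell import ctrl, snapshot, look_for, place_of gives the robot as it stands.
- The arm moves only by the shell command python3 -m pendant 'ROWS' [FORCE]. ROWS is a JSON object of lists of equal length, an entry for each row: "travel": the shift along the world's x, y, z in mm, a list of three; "turn": the turn, a rotation vector about the world's x, y, z in rad, a list of three; "jaw": the closure, from -1 (fully open) to 1 (shut). In form: {"travel": [[dx, dy, dz], ...], "turn": [[wx, wy, wz], ...], "jaw": [jaw, ...]}. A call has 1 to 5 rows; each row shifts and turns the commanded pose from where the row before left it; what a row does not reach is not made up. A row lasts 1/8 s, in which the tool goes at most 62.5 mm and 10.7 degrees, less where a joint would pass 70% of its speed; a pose out of reach is approached as far as the arm can. A call is refused whole if a number of a shift passes 62.5 or a number of a turn 0.188, either way. A call with a gripper value outside its range is refused whole. The fingers move at their own pace and stop on an object; FORCE is the grip in N (left out, the last holds). Time passes only in rows, so rows that do not move let the fingers close. It gives the time, the measured TCP pose, the force, the opening and the grip force at its end, in the units of the state.
- ctrl.read_state(): the state, without advancing time (a new reading comes with each control period).
- snapshot(name): name is "scene" or "top" or "wrist"; returns a dict with "color" (480x640x3 uint8, blue, green, red), "mtx" (3x3 intrinsics, pixels), "k1" (the pictures are not rectified: a ray, as slopes to the right and down, at radius r is drawn at 1 + k1 r^2 times it, then the intrinsics apply), "view" (4x4, takes a point from world to camera coordinates); the wrist camera has in their place "T_tool_cam" (4x4, takes a point from camera to tool coordinates, whose origin is the TCP and whose axes are the flange's). Camera axes: x right, y down, z forward; pixel columns grow to the right and rows downward; lengths in m; the calibration is good to about 2 mm. A picture is of the moment at which its call begins: read the wrist's pose just before it. There is no depth.
- ctrl.close_job(): hands the job in; it is judged then, once.
Trained networks look in the newest picture that a camera, given by its name, has taken for a name from the list of things; names that differ only in an ending like _2 or _b are one class to them, and where a whole thing is asked for, a point or a joint stands for the part that bears it (a point fixed in the world has none). Each returns a list of dicts, best first, with "p" (0 to 1); they miss things now and then, are a little off and sometimes report something else, mostly with a low value. They report only what shows in the picture. A call takes as long as a camera call. They do not tell look-alikes from the thing itself.
- look_for(camera, target): "at" ([column, row] in pixels, amid what is visible of it).
- place_of(camera, target): "at" ([column, row] in pixels: a listed point, or the origin of a listed thing).
The state is a dict: "clock": time; "q": joint angles; "qvel": joint speeds; "effort": joint torques, N m; "tool_pos": TCP position; "tool_rot": TCP orientation; "force": force on the tool from outside, world axes, zero at the start; "wrist_torque": the same for the moment, N m; "opening": finger opening in m; "finger_force": force on a finger pad.
Only numpy, scipy, OpenCV 4.12 (cv2) and the standard library are available. Lean on these libraries where they do the work, as an engineer would, in place of code of your own. Each camera call takes 0.05 s, during which the arm holds its last target. There are 200 camera calls.

## Working session

There is one attempt and no reset: what is moved stays moved. The work goes in short steps, Python scripts to look and compute and a shell command to move; the robot and the scene stay as the last step left them, time stands still between calls to the robot, and variables do not carry over. Pictures are saved under pics/ and viewed, at most 10 in all, crops included, and the job is handed in when it is done.

```bash
mkdir -p pics; ls; cat > h.py <<'E'
import numpy as np, cv2
from cell import ctrl, snapshot, look_for, place_of
from scipy.spatial.transform import Rotation as R
def cam(s,st=None):
    if "view" in s and s["view"] is not None: return np.linalg.inv(np.array(s["view"]))
    T=np.eye(4);T[:3,:3]=R.from_rotvec(st["tool_rot"]).as_matrix();T[:3,3]=st["tool_pos"]
    return T@np.array(s["T_tool_cam"])
def ray(s,px,st=None):
    K=np.array(s["mtx"]);d=np.array([s["k1"],0,0,0],float)
    u=cv2.undistortPoints(np.array([[px]],float),K,d)[0,0]
    T=cam(s,st);return T[:3,3],T[:3,:3]@np.array([u[0],u[1],1])
def onz(s,px,z,st=None):
    o,d=ray(s,px,st);return o+d*(z-o[2])/d[2]
def proj(s,P,st=None):
    V=np.linalg.inv(cam(s,st));return cv2.projectPoints(np.array(P,float).reshape(-1,1,3),cv2.Rodrigues(V[:3,:3])[0],V[:3,3],np.array(s["mtx"]),np.array([s["k1"],0,0,0],float))[0][:,0]
E
python3 - <<'E'
from h import *
st=ctrl.read_state();print(st,ctrl.hold_point_z)
Z=dict(guide_arm=0,handle=.04,pillar_stand=0,seat=.03,pillar_top=.17,slot=0,screw_tin=0,steel_block=0,glue_bottle=0)
for c in("scene","top"):
    s=snapshot(c);cv2.imwrite(f"pics/{c}0.png",s["color"])
    for n,z in Z.items():
        for r in place_of(c,n)[:3]: print(c,n,round(r["p"],2),np.round(r["at"]),np.round(onz(s,r["at"],z),4))
E
```

```text
pics
{'clock': 0.0, 'q': array([ 1.27639028e+00,  3.00421505e-01,  1.52157790e+00, -1.77128987e-06,
        1.32067430e+00, -6.66095889e-02]), 'qvel': array([-1.16201415e-03,  1.25479584e-04, -9.64725879e-05, -8.12431327e-04,
       -3.15586842e-04, -1.64440598e-04]), 'effort': array([ 1.42331362e-03, -5.31799257e+01, -3.52740383e+01,  7.08612869e-02,
        2.44483963e-02, -1.35642822e-04]), 'tool_pos': array([0.12414185, 0.53554583, 0.20491487]), 'tool_rot': array([-3.57026076e-01, -3.12104553e+00,  1.67090062e-03]), 'force': array([ 0.35395558, -0.46530359, -0.77659229]), 'wrist_torque': array([-0.00708845, -0.02319915, -0.00733332]), 'finger_force': 0.0, 'opening': 0.09359283434967715} 0.0188
scene guide_arm 0.75 [268. 285.] [0.6245 0.0423 0.    ]
scene handle 0.94 [308. 287.] [0.5293 0.0235 0.04  ]
scene pillar_stand 0.86 [242. 340.] [0.5651 0.1731 0.    ]
scene pillar_stand 0.7 [354. 228.] [ 0.5957 -0.222   0.    ]
scene seat 0.96 [243. 331.] [0.5597 0.1712 0.03  ]
scene seat 0.7 [358. 223.] [ 0.5774 -0.2112  0.03  ]
scene pillar_top 0.87 [357. 169.] [ 0.5899 -0.2174  0.17  ]

[... 355 characters left out ...]
.93 [272. 257.] [0.5262 0.0208 0.04  ]
top pillar_stand 0.69 [197. 237.] [0.5701 0.1643 0.    ]
top pillar_stand 0.65 [402. 226.] [ 0.5939 -0.2221  0.    ]
top seat 0.84 [406. 225.] [ 0.5887 -0.2227  0.03  ]
top seat 0.66 [193. 236.] [0.5664 0.1653 0.03  ]
top pillar_top 0.78 [421. 209.] [ 0.5842 -0.2202  0.17  ]
top pillar_top 0.74 [325. 179.] [ 0.6327 -0.0685  0.17  ]
top pillar_top 0.58 [180. 220.] [0.5649 0.1583 0.17  ]
top slot 0.62 [265. 224.] [0.5947 0.0365 0.    ]
top slot 0.32 [398. 350.] [ 0.3625 -0.2086  0.    ]
top screw_tin 0.62 [323. 330.] [ 0.3983 -0.0715  0.    ]
top steel_block 0.46 [266. 223.] [0.5982 0.0356 0.    ]
top glue_bottle 0.74 [323. 181.] [ 0.6798 -0.0717  0.    ]
```

View pics/top0.png

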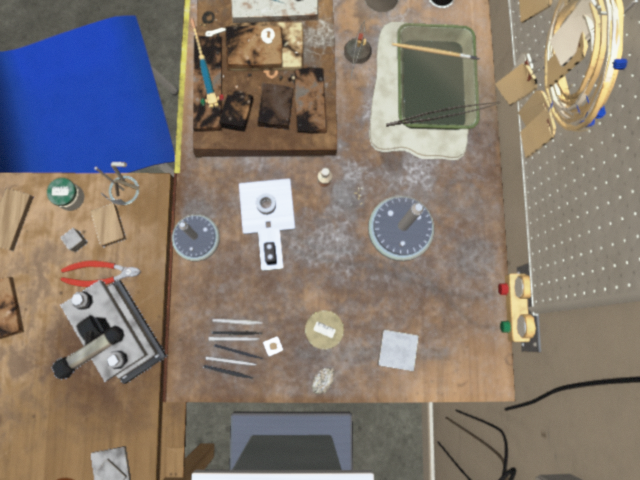

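View pics/scene0.png

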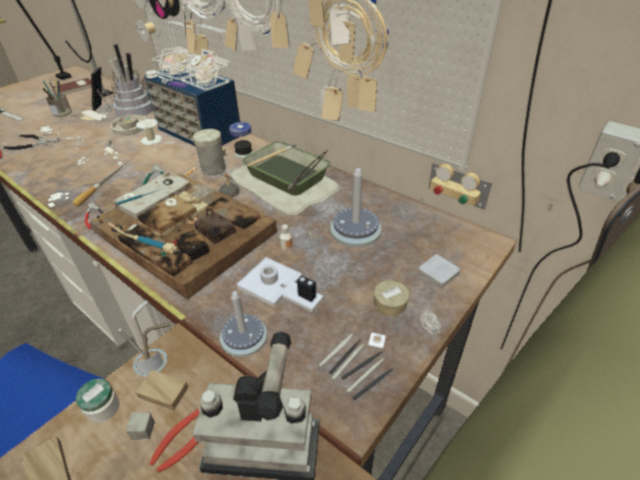

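The larger stand is on the right, at px (402,226) in the top view, about (0.59,-0.22). The smaller look-alike is at (195,237). The guide arm is at (265,205) with its handle at (270,255), pointing toward the robot. Next I move above the handle.

```bash
python3 -m pendant '{"travel":[[36,-46,10],[36,-46,10],[36,-46,10],[36,-46,10],[36,-46,10]],"turn":[[0,0,0.04],[0,0,0.04],[0,0,0.04],[0,0,0.04],[0,0,0.04]],"jaw":[-1,-1,-1,-1,-1]}'
python3 -m pendant '{"travel":[[36,-46,0],[36,-46,0],[36,-46,0],[36,-46,0],[36,-46,0]],"turn":[[0,0,0.04],[0,0,0.04],[0,0,0.04],[0,0,0.04],[0,0,0.04]],"jaw":[-1,-1,-1,-1,-1]}'
python3 -m pendant '{"travel":[[36,-46,0],[0,0,0],[0,0,0]],"turn":[[0,0,0],[0,0,0],[0,0,0]],"jaw":[-1,-1,-1]}'
python3 - <<'E'
from h import *
st=ctrl.read_state();s=snapshot("wrist");print(st["tool_pos"],st["q"])
cv2.imwrite("pics/w1.png",s["color"]);print(s["T_tool_cam"])
for n,z in dict(guide_arm=0,handle=.04,slot=0).items():
    for r in place_of("wrist",n)[:2]: print(n,round(r["p"],2),np.round(r["at"]),np.round(onz(s,r["at"],z,st),4))
E
```

```text
clock: 1.62
tool_pos: [0.305, 0.3042, 0.256]
tool_rot: [0.041, 3.141, 0.001]
force: [1.5, -0.6, 0.8]
opening: 0.0942
finger_force: 0.0
clock: 2.25
tool_pos: [0.4852, 0.074, 0.2557]
tool_rot: [-0.272, 3.129, 0.0]
force: [0.9, 0.8, 0.8]
opening: 0.0941
finger_force: 0.0
clock: 2.62
tool_pos: [0.5199, 0.03, 0.2553]
tool_rot: [0.27, -3.13, -0.0]
force: [-0.3, 0.8, 0.0]
opening: 0.0943
finger_force: 0.0
[0.51990676 0.03002781 0.25528083] [-1.27336261e-02  1.99771774e-01  1.52958933e+00  1.70242052e-04
  1.41269826e+00 -1.75540372e+00]
[[ 4.58792078e-04 -9.62915033e-01 -2.69804426e-01  7.85518789e-02]
 [ 9.99999850e-01  5.22197204e-04 -1.63227597e-04  2.05714872e-04]
 [ 2.98065424e-04 -2.69804311e-01  9.62915129e-01 -1.79619211e-01]
 [ 0.00000000e+00  0.00000000e+00  0.00000000e+00  1.00000000e+00]]
guide_arm 0.78 [312. 298.] [0.6287 0.0354 0.    ]
handle 0.77 [316. 231.] [0.5329 0.0261 0.04  ]
slot 0.94 [313. 275.] [0.5985 0.0324 0.    ]
```

View pics/w1.png

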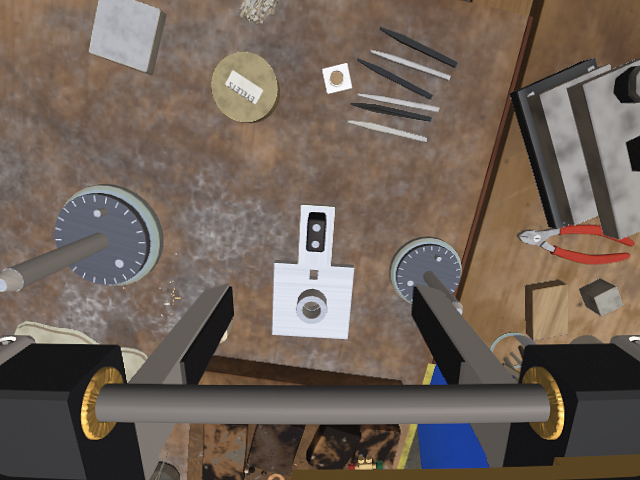

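The wrist view shows the arm with its bore at (311,305), slot at (313,274) and handle at (316,231). The spacing matches the 36 and 95 mm given, and the yaw is about -174.5°. The big stand's disc, at (107,237), shows two light dots at (97,213) and (119,264), so the pin still has to be resolved. Now I descend.

```bash
python3 -m pendant '{"travel":[[12,-5,-40],[0,0,-50],[0,0,-50],[0,0,-30],[0,0,0]],"turn":[[0,0,-0.078],[0,0,0],[0,0,0],[0,0,0],[0,0,0]],"jaw":[-1,-1,-1,-1,-1]}'
python3 - <<'E'
from h import *
st=ctrl.read_state();s=snapshot("wrist");print(st["tool_pos"])
cv2.imwrite("pics/w2.png",s["color"])
for n,z in dict(guide_arm=0,handle=.04,slot=0).items():
    for r in place_of("wrist",n)[:2]: print(n,round(r["p"],2),np.round(r["at"]),np.round(onz(s,r["at"],z,st),4))
E
```

```text
clock: 3.45
tool_pos: [0.5311, 0.0254, 0.0841]
tool_rot: [0.149, -3.135, -0.0]
force: [-0.4, 0.0, 0.4]
opening: 0.0941
finger_force: 0.0
[0.53107812 0.02540607 0.08412612]
guide_arm 0.65 [322. 370.] [0.6289 0.0349 0.    ]
handle 0.68 [322. 276.] [0.5337 0.0259 0.04  ]
slot 0.97 [325. 335.] [0.5967 0.0342 0.    ]
slot 0.39 [196.  46.] [ 0.3973 -0.07    0.    ]
```

```bash
python3 -m pendant '{"travel":[[2,0,-25],[0,0,-25],[0,0,-12],[0,0,0]],"turn":[[0,0,0],[0,0,0],[0,0,0],[0,0,0]],"jaw":[-1,-1,-1,-1]}'
python3 -m pendant '{"travel":[[0,0,0],[0,0,0],[0,0,0],[0,0,0],[0,0,0]],"turn":[[0,0,0],[0,0,0],[0,0,0],[0,0,0],[0,0,0]],"jaw":[1,1,1,1,1]}' 45
python3 -m pendant '{"travel":[[0,0,0],[0,0,0],[0,0,0]],"turn":[[0,0,0],[0,0,0],[0,0,0]],"jaw":[1,1,1]}' 45
```

```text
clock: 4.15
tool_pos: [0.5343, 0.0248, 0.0238]
tool_rot: [-0.148, 3.138, -0.0]
force: [-0.4, -0.5, 0.3]
opening: 0.0939
finger_force: 0.0
clock: 4.78
tool_pos: [0.5342, 0.0248, 0.0235]
tool_rot: [-0.148, 3.138, -0.0]
force: [-0.2, -0.0, -0.8]
opening: 0.0478
finger_force: 0.0
clock: 5.15
tool_pos: [0.5342, 0.0248, 0.0234]
tool_rot: [0.148, -3.138, -0.0]
force: [0.2, -1.0, -0.9]
opening: 0.0196
finger_force: 44.9
```

```bash
python3 -m pendant '{"travel":[[0,0,4],[0,0,10],[0,0,25],[0,0,40],[0,0,40]],"turn":[[0,0,0],[0,0,0],[0,0,0],[0,0,0],[0,0,0]],"jaw":[1,1,1,1,1]}' 60
python3 -m pendant '{"travel":[[0,0,40],[0,0,40],[0,-30,20],[0,0,0],[0,0,0]],"turn":[[0,0,0],[0,0,0],[0,0,0],[0,0,0],[0,0,0]],"jaw":[1,1,1,1,1]}' 60
python3 - <<'E'
from h import *
st=ctrl.read_state();s=snapshot("wrist");print(st["tool_pos"],st["wrist_torque"])
cv2.imwrite("pics/w3.png",s["color"])
for n,z in dict(guide_arm=.217,handle=.257,slot=.217,pillar_stand=0,seat=.03,pillar_top=.17).items():
    for r in place_of("wrist",n)[:2]: print(n,round(r["p"],2),np.round(r["at"]),np.round(onz(s,r["at"],z,st),4))
E
```

```text
clock: 5.78
tool_pos: [0.5339, 0.0248, 0.1442]
tool_rot: [0.148, -3.138, -0.0]
force: [0.9, -0.7, -3.5]
opening: 0.0196
finger_force: 59.9
clock: 6.4
tool_pos: [0.5338, -0.0049, 0.242]
tool_rot: [0.147, -3.137, -0.0]
force: [0.1, -0.3, -3.7]
opening: 0.0195
finger_force: 59.9
[ 0.53380348 -0.00493447  0.24199061] [ 0.03348376  0.25608673 -0.06278157]
guide_arm 0.8 [322. 422.] [0.632  0.0043 0.217 ]
guide_arm 0.54 [320. 312.] [ 0.5527 -0.0045  0.217 ]
handle 0.87 [322. 313.] [ 0.5342 -0.0051  0.257 ]
handle 0.42 [259. 328.] [ 0.5448 -0.0348  0.257 ]
slot 0.8 [322. 374.] [0.5952 0.0009 0.217 ]
pillar_stand 0.7 [138. 241.] [ 0.5848 -0.2194  0.    ]
pillar_stand 0.7 [460. 257.] [0.5674 0.1647 0.    ]
seat 0.98 [470. 260.] [0.5628 0.1642 0.03  ]
seat 0.72 [129. 252.] [ 0.5883 -0.2156  0.03  ]
pillar_top 0.76 [ 38. 302.] [ 0.5879 -0.2151  0.17  ]
pillar_top 0.69 [509. 295.] [0.5484 0.1352 0.17  ]
```

View pics/w3.png

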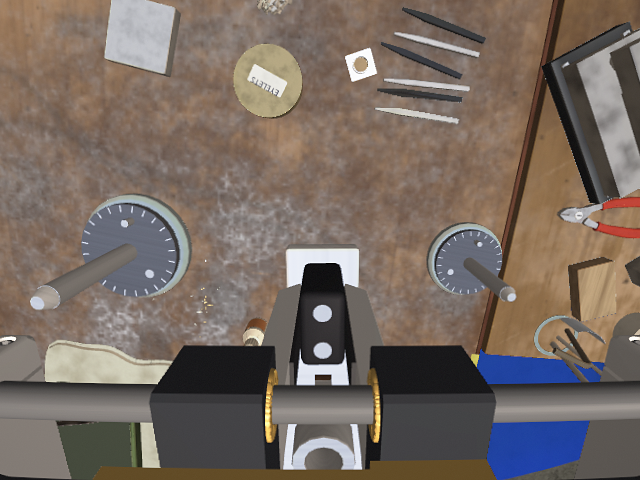

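The arm is held, with handle, slot and bore lined up along column 322. The stand disc at (130,247) has dots at (124,223) and (150,273), which I'll now measure and magnify.

```bash
python3 - <<'E'
from h import *
st=ctrl.read_state();s=snapshot("wrist");t=snapshot("top");c=snapshot("scene")
for z in(.03,.044):
  for p in((124,223),(150,273)): print(z,p,onz(s,p,z,st).round(4))
a=cv2.resize(s["color"][185:315,20:200],None,fx=4,fy=4,interpolation=cv2.INTER_CUBIC)[:520,:400*2]
b=cv2.resize(t["color"][185:265,360:445],None,fx=5,fy=5,interpolation=cv2.INTER_CUBIC)
cv2.imwrite("pics/w3c.png",a[:, :720]);
d=cv2.resize(c["color"][155:250,320:390],None,fx=5,fy=5,interpolation=cv2.INTER_CUBIC)
H=max(b.shape[0],d.shape[0]);o=np.zeros((H,b.shape[1]+d.shape[1],3),np.uint8);o[:b.shape[0],:b.shape[1]]=b;o[:d.shape[0],b.shape[1]:]=d
cv2.imwrite("pics/tc.png",o);print(a.shape,o.shape)
for n,S in(("top",t),("scene",c)):
  for q,z in(("pillar_top",.17),("seat",.03)):
    for r in place_of(n,q)[:3]: print(n,q,round(r["p"],2),np.round(r["at"]),np.round(onz(S,r["at"],z),4))
E
```

```text
0.03 (124, 223) [ 0.5569 -0.2199  0.03  ]
0.03 (150, 273) [ 0.6122 -0.1929  0.03  ]
0.044 (124, 223) [ 0.5533 -0.2125  0.044 ]
0.044 (150, 273) [ 0.6066 -0.1864  0.044 ]
(520, 720, 3) (475, 775, 3)
top pillar_top 0.73 [180. 223.] [0.5603 0.1569 0.17  ]
top pillar_top 0.66 [417. 209.] [ 0.5842 -0.2146  0.17  ]
top seat 0.97 [194. 235.] [0.5675 0.1642 0.03  ]
top seat 0.71 [405. 224.] [ 0.5907 -0.2216  0.03  ]
scene pillar_top 0.72 [232. 296.] [0.5247 0.1996 0.17  ]
scene pillar_top 0.71 [359. 166.] [ 0.592  -0.2278  0.17  ]
scene seat 0.84 [354. 224.] [ 0.5831 -0.2035  0.03  ]
scene seat 0.66 [243. 331.] [0.5589 0.1715 0.03  ]
```

View pics/w3c.png

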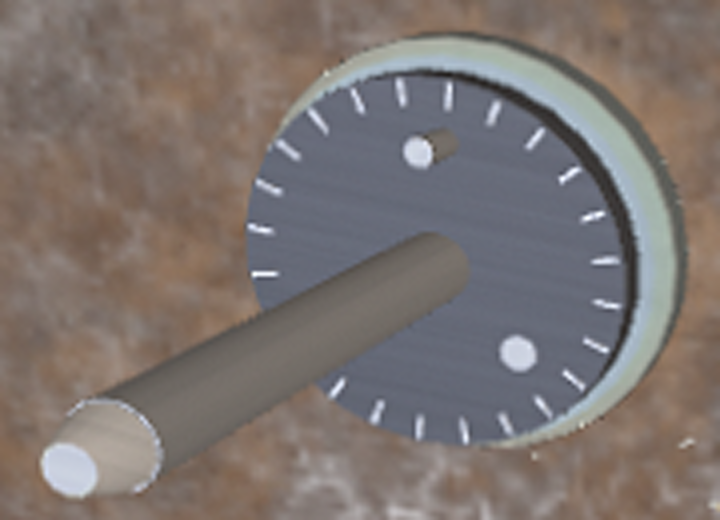

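View pics/tc.png

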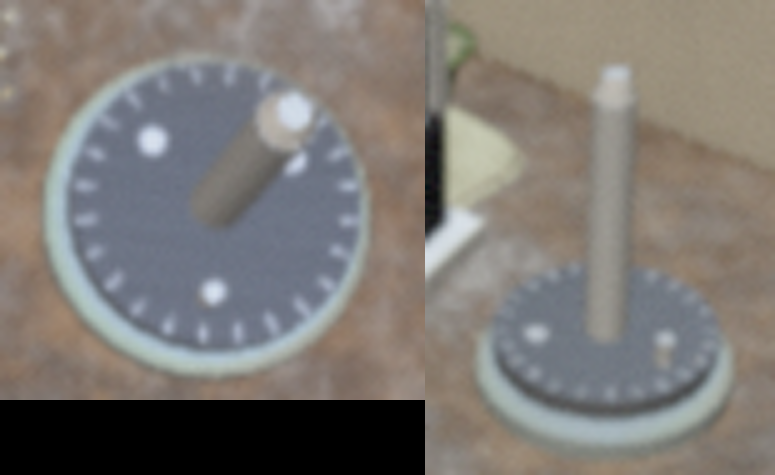

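The top-lit stub at crop (419,153), full image (124.8,223.2), is the raised pin: it shows a side wall. The flat dot at (150,273) is only painted. The pillar cap is at wrist (37.5,302.5), top (418.8,207.2) and scene (358.4,170). Next I triangulate and check the held arm.

```bash
python3 - <<'E'
from h import *
st=ctrl.read_state();s=snapshot("wrist");t=snapshot("top");c=snapshot("scene")
for S,p,T in((s,(37.5,302.5),st),(t,(418.8,207.2),None),(c,(358.4,170),None)): print("cap",onz(S,p,.17,T).round(4))
for S,p,T in((s,(124.75,223.25),st),(t,(360+213/5,185+291/5),None),(c,(320+242/5,155+341/5),None)): print("pin",onz(S,p,.044,T).round(4))
# base of pillar
for S,p,T in((s,(20+455/4,185+270/4),st),): print("base visible edge",onz(S,p,.03,T).round(4))
u=st["tool_pos"][2]-.0234
for p in((286.5,248.5),(358.5,249)): print("tongue",onz(s,p,u+.012,st).round(4))
print(st["tool_pos"],st["tool_rot"])
cv2.imwrite("pics/hub.png",cv2.resize(s["color"][235:475,250:400],None,fx=2.5,fy=2.5,interpolation=cv2.INTER_CUBIC))
tx=t["color"];p=proj(t,[[.6,0,.2]])[0].astype(int);print(p)
E
```

```text
cap [ 0.589  -0.2166  0.17  ]
cap [ 0.5875 -0.2175  0.17  ]
cap [ 0.5839 -0.2152  0.17  ]
pin [ 0.5536 -0.2121  0.044 ]
pin [ 0.5522 -0.2132  0.044 ]
pin [ 0.548  -0.2119  0.044 ]
base visible edge [ 0.5898 -0.2109  0.03  ]
tongue [ 0.5111 -0.0265  0.231 ]
tongue [0.5077 0.012  0.231 ]
[ 0.53420844 -0.00521667  0.24242818] [ 1.47898255e-01 -3.13809116e+00  1.07044473e-05]
[280 193]
```

View pics/hub.png

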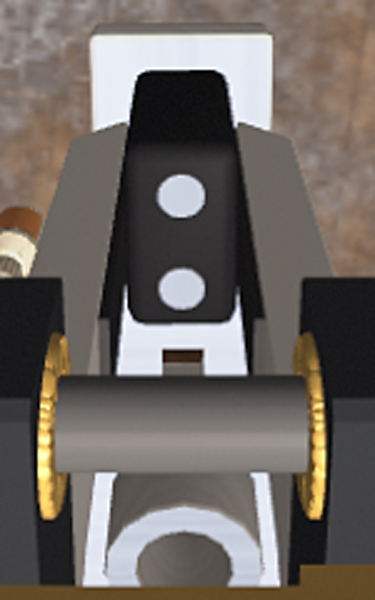

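```bash
python3 - <<'E'
from h import *
st=ctrl.read_state();s=snapshot("wrist");u=st["tool_pos"][2]-.0234
print("pred hub",proj(s,[[.6288,.0042,u+.036],[.6288-.0184,.0042-.0018,u+.036],[.6288-.0108,.0042-.001,u+.036]],st).round(1))
f=lambda x,y,z:[st["tool_pos"][0]+.0946-x*.9954-y*-.0956, st["tool_pos"][1]+.0094-x*.0956-y*.9954,u+z]
print(proj(s,[f(120,0,0) if 0 else f(.12,.02,.012),f(.12,-.02,.012),f(.0423,0,.012),f(.0297,0,.012),f(0,.0185,.036),f(0,-.0185,.036),f(.036,.00505,.012),f(.036,-.00505,.012),f(.077,.01,.057),f(.077,-.01,.057)],st).round(1))
T=cam(s,st);print("cam",T[:3,3])
E
```

```text
pred hub [[322.6 463.2]
 [322.6 437. ]
 [322.7 448. ]]
[[285.1 248.7]
 [359.7 248.7]
 [322.5 374.4]
 [322.5 392.3]
 [290.1 463.1]
 [355.1 463.1]
 [314.1 383.4]
 [330.9 383.4]
 [300.4 367.2]
 [344.6 367.1]]
cam [ 0.45596811 -0.01241897  0.42207158]
```

Predicted and observed features agree within 1 px (hub edge 437, slot edge 374, bore edge 448), so the arm hangs level and the bore is at TCP+(94.6, 9.4) mm. The pin bearing is about 172.9° at radius 36 mm. Now I hover over the pillar.

```bash
python3 -m pendant '{"travel":[[-8,-30,0],[-8,-45,0],[-8,-50,0],[-8,-45,0],[-8,-30,0]],"turn":[[0,0,-0.044],[0,0,-0.044],[0,0,-0.044],[0,0,-0.044],[0,0,-0.044]],"jaw":[1,1,1,1,1]}' 60
python3 -m pendant '{"travel":[[0,0,0],[0,0,0],[0,0,0]],"turn":[[0,0,0],[0,0,0],[0,0,0]],"jaw":[1,1,1]}' 60
python3 - <<'E'
from h import *
st=ctrl.read_state();s=snapshot("wrist");t=snapshot("top");c=snapshot("scene")
print(st["tool_pos"],R.from_rotvec(st["tool_rot"]).as_matrix()[:,1])
w=s["color"][235:475,240:410]
a=t["color"][170:270,370:450];b=c["color"][90:260,300:400]
L=[cv2.resize(w,None,fx=2.1,fy=2.1),cv2.resize(a,None,fx=3,fy=3),cv2.resize(b,None,fx=1.9,fy=1.9)]
L=[cv2.resize(i,(int(i.shape[1]*480/i.shape[0]),480)) if i.shape[0]!=480 else i for i in L]
o=np.hstack(L);print([i.shape for i in L])
o=cv2.resize(o,(800,int(o.shape[0]*800/o.shape[1])));cv2.imwrite("pics/hov.png",o)
E
```

```text
clock: 7.92
tool_pos: [0.4937, -0.2071, 0.2424]
tool_rot: [-0.201, -3.135, 0.0]
force: [-0.2, 0.9, -3.9]
opening: 0.0196
finger_force: 59.9
clock: 8.3
tool_pos: [0.4945, -0.2044, 0.2425]
tool_rot: [0.195, 3.135, 0.0]
force: [-0.2, 0.4, -4.0]
opening: 0.0195
finger_force: 59.9
[ 0.49447522 -0.20438215  0.24249234] [1.23965576e-01 9.92286519e-01 2.02867992e-05]
[(480, 340, 3), (480, 384, 3), (480, 282, 3)]
```

View pics/hov.png

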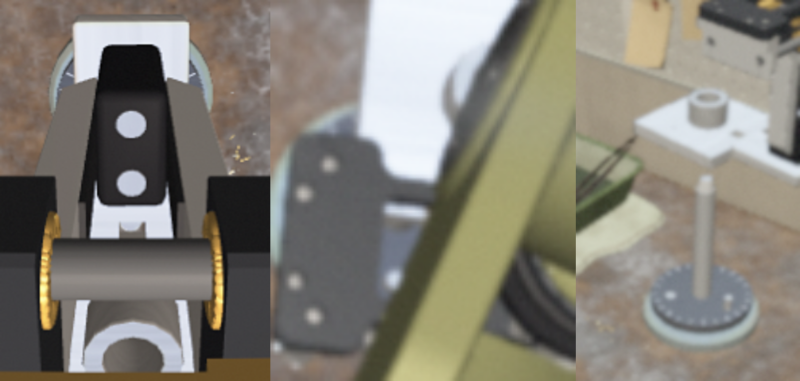

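The wrist view shows the slot at about (322,378), with the pale pillar cap visible through it. The scene view shows the hub at (358.5,133) directly above the cap at (358.5,170.6). I'll compute that offset and zoom in.

```bash
python3 - <<'E'
from h import *
st=ctrl.read_state();s=snapshot("wrist");c=snapshot("scene")
u=st["tool_pos"][2]-.0234;p=st["tool_pos"];y=np.array([.12397,.99229]);d=np.array([y[1],-y[0]])
# TCP->bore: previously (.0946,.0094) with y=(-.094,.9956)
bore=p[:2]+.0951*d
print("bore",bore,"u",u)
print("scene hub",onz(c,(358.5,133.2),u+.036).round(4),"cap",onz(c,(358.5,170.6),.17).round(4))
print("pred scene: hub",proj(c,[[*bore,u+.036],[*bore,u],[.588,-.217,.17],[.589,-.2166,.17]]).round(1))
print("pred wrist: cap",proj(s,[[.588,-.217,.17],[.588,-.217,.158],[*bore,.17],[.5825,-.217,.17],[.5935,-.217,.17]],st).round(1))
a=cv2.resize(s["color"][360:400,300:345],None,fx=10,fy=10,interpolation=cv2.INTER_CUBIC)
b=cv2.resize(c["color"][115:185,335:385],None,fx=7,fy=7,interpolation=cv2.INTER_CUBIC)
o=np.zeros((490,800,3),np.uint8);o[:400,:450]=a;o[:,450:800]=b;cv2.imwrite("pics/slot.png",o)
E
```

```text
bore [ 0.58878657 -0.21639107] u 0.21911279602611566
scene hub [ 0.5873 -0.2152  0.2551] cap [ 0.5823 -0.2133  0.17  ]
pred scene: hub [[358.2 132.8]
 [357.6 148.6]
 [357.3 169. ]
 [356.8 169. ]]
pred wrist: cap [[321.1 373.9]
 [321.1 365.2]
 [322.  374.7]
 [320.2 367.9]
 [322.  379.9]]
```

View pics/slot.png

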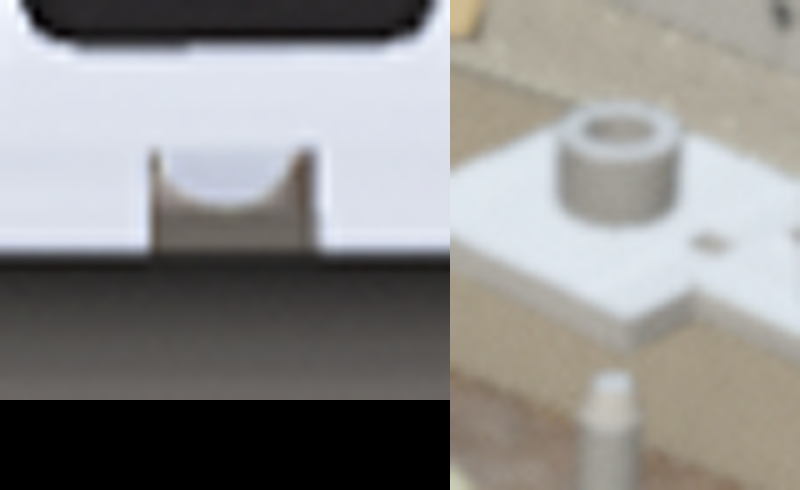

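The cap's edge through the slot is at (322.5,380.5). That puts the pillar axis at about (0.5885,-0.2160), against the bore at (0.5888,-0.2164), so it is aligned within 0.5 mm. I lower slowly and watch the force.

```bash
python3 -m pendant '{"travel":[[0,0,-20],[0,0,-15],[0,0,-8],[0,0,-4],[0,0,0]],"turn":[[0,0,0],[0,0,0],[0,0,0],[0,0,0],[0,0,0]],"jaw":[1,1,1,1,1]}' 60
python3 -m pendant '{"travel":[[0,0,-3],[0,0,-3],[0,0,-3],[0,0,0]],"turn":[[0,0,0],[0,0,0],[0,0,0],[0,0,0]],"jaw":[1,1,1,1]}' 60
```

```text
clock: 9.18
tool_pos: [0.4943, -0.2053, 0.1956]
tool_rot: [0.197, 3.135, -0.0]
force: [0.2, 0.7, -3.7]
opening: 0.0197
finger_force: 59.9
clock: 9.68
tool_pos: [0.4941, -0.2052, 0.1862]
tool_rot: [-0.197, -3.135, -0.0]
force: [-0.1, 0.2, -3.3]
opening: 0.0197
finger_force: 59.9
```

```bash
python3 -m pendant '{"travel":[[0,0,-2],[0,0,-2],[0,0,-1],[0,0,0]],"turn":[[0,0,0],[0,0,0],[0,0,0],[0,0,0]],"jaw":[1,1,1,1]}' 60
python3 -m pendant '{"travel":[[0,0,-2],[0,0,-1],[0,0,0]],"turn":[[0,0,0],[0,0,0],[0,0,0]],"jaw":[1,1,1]}' 60
```

```text
clock: 10.18
tool_pos: [0.4942, -0.2052, 0.1814]
tool_rot: [-0.198, -3.135, -0.0]
force: [0.4, -0.2, -3.5]
opening: 0.02
finger_force: 59.9
clock: 10.55
tool_pos: [0.4942, -0.2052, 0.1784]
tool_rot: [-0.197, -3.135, -0.0]
force: [-0.9, 0.4, -3.1]
opening: 0.02
finger_force: 59.9
```

```bash
python3 -m pendant '{"travel":[[0,0,-3],[0,0,-4],[0,0,-5],[0,0,-5],[0,0,-5]],"turn":[[0,0,0],[0,0,0],[0,0,0],[0,0,0],[0,0,0]],"jaw":[1,1,1,1,1]}' 60
```

```text
clock: 11.18
tool_pos: [0.4942, -0.2052, 0.156]
tool_rot: [-0.197, -3.135, -0.0]
force: [-0.1, -0.1, -2.7]
opening: 0.0197
finger_force: 59.9
```

```bash
python3 -m pendant '{"travel":[[0,0,-6],[0,0,-6],[0,0,-6],[0,0,-6],[0,0,-6]],"turn":[[0,0,0],[0,0,0],[0,0,0],[0,0,0],[0,0,0]],"jaw":[1,1,1,1,1]}' 60
```

```text
clock: 11.8
tool_pos: [0.4942, -0.2052, 0.126]
tool_rot: [-0.197, -3.135, 0.0]
force: [-0.2, 0.0, -3.9]
opening: 0.0199
finger_force: 59.9
```

```bash
python3 -m pendant '{"travel":[[0,0,-6],[0,0,-6],[0,0,-6],[0,0,-6],[0,0,-6]],"turn":[[0,0,0],[0,0,0],[0,0,0],[0,0,0],[0,0,0]],"jaw":[1,1,1,1,1]}' 60
```

```text
clock: 12.42
tool_pos: [0.4942, -0.2052, 0.096]
tool_rot: [-0.198, -3.135, -0.0]
force: [-0.4, -0.2, -3.4]
opening: 0.0196
finger_force: 59.9
```

```bash
python3 -m pendant '{"travel":[[0,0,-6],[0,0,-6],[0,0,-5],[0,0,-4],[0,0,-3]],"turn":[[0,0,0],[0,0,0],[0,0,0],[0,0,0],[0,0,0]],"jaw":[1,1,1,1,1]}' 60
```

```text
clock: 13.05
tool_pos: [0.4942, -0.2052, 0.0722]
tool_rot: [-0.197, -3.135, 0.0]
force: [-0.6, -0.3, -3.8]
opening: 0.0194
finger_force: 59.9
```

```bash
python3 -m pendant '{"travel":[[0,0,-1],[0,0,-1],[0,0,-1],[0,0,0]],"turn":[[0,0,0],[0,0,0],[0,0,0],[0,0,0]],"jaw":[1,1,1,1]}' 60
```

```text
clock: 13.55
tool_pos: [0.4942, -0.2052, 0.0694]
tool_rot: [-0.197, -3.135, -0.0]
force: [-0.1, -1.1, -3.5]
opening: 0.0196
finger_force: 59.9
```

```bash
python3 -m pendant '{"travel":[[0,0,-1],[0,0,-1],[0,0,0]],"turn":[[0,0,0],[0,0,0],[0,0,0]],"jaw":[1,1,1]}' 60;python3 -m pendant '{"travel":[[0,0,-0.5],[0,0,-0.5],[0,0,0]],"turn":[[0,0,0],[0,0,0],[0,0,0]],"jaw":[1,1,1]}' 60
```

```text
clock: 13.92
tool_pos: [0.4941, -0.2052, 0.0673]
tool_rot: [-0.197, -3.135, -0.0]
force: [-0.4, 0.1, -3.6]
opening: 0.0197
finger_force: 59.9
clock: 14.3
tool_pos: [0.4942, -0.2052, 0.0664]
tool_rot: [-0.197, -3.135, -0.0]
force: [-0.0, 0.3, -3.5]
opening: 0.0199
finger_force: 59.9
```

```bash
python3 -m pendant '{"travel":[[0,0,-0.5],[0,0,-0.5],[0,0,0]],"turn":[[0,0,0],[0,0,0],[0,0,0]],"jaw":[1,1,1]}' 60;python3 -m pendant '{"travel":[[0,0,-0.5],[0,0,-0.5],[0,0,0]],"turn":[[0,0,0],[0,0,0],[0,0,0]],"jaw":[1,1,1]}' 60
```

```text
clock: 14.68
tool_pos: [0.4942, -0.2052, 0.0654]
tool_rot: [-0.197, -3.135, 0.0]
force: [-0.8, 0.1, -2.8]
opening: 0.0196
finger_force: 59.9
clock: 15.05
tool_pos: [0.4942, -0.2052, 0.0644]
tool_rot: [-0.197, -3.135, -0.0]
force: [0.5, -0.4, -3.0]
opening: 0.0195
finger_force: 59.9
```

The underside is 3 mm below the pin's top with no contact, so the pin is in the slot. I continue gently.

```bash
python3 -m pendant '{"travel":[[0,0,-1],[0,0,-1],[0,0,-1],[0,0,0]],"turn":[[0,0,0],[0,0,0],[0,0,0],[0,0,0]],"jaw":[1,1,1,1]}' 60;python3 -m pendant '{"travel":[[0,0,-1],[0,0,-1],[0,0,-1],[0,0,-1],[0,0,0]],"turn":[[0,0,0],[0,0,0],[0,0,0],[0,0,0],[0,0,0]],"jaw":[1,1,1,1,1]}' 60
```

```text
clock: 15.55
tool_pos: [0.4942, -0.2052, 0.0613]
tool_rot: [-0.198, -3.135, -0.0]
force: [0.3, 0.1, -4.1]
opening: 0.0199
finger_force: 59.9
clock: 16.18
tool_pos: [0.4942, -0.2052, 0.0573]
tool_rot: [-0.197, -3.135, -0.0]
force: [0.2, 0.4, -3.8]
opening: 0.0194
finger_force: 59.9
```

```bash
python3 -m pendant '{"travel":[[0,0,-1],[0,0,-1],[0,0,0]],"turn":[[0,0,0],[0,0,0],[0,0,0]],"jaw":[1,1,1]}' 60;python3 -m pendant '{"travel":[[0,0,-0.5],[0,0,-0.5],[0,0,0]],"turn":[[0,0,0],[0,0,0],[0,0,0]],"jaw":[1,1,1]}' 60
```

```text
clock: 16.55
tool_pos: [0.4941, -0.2052, 0.0553]
tool_rot: [-0.197, -3.135, -0.0]
force: [-0.2, -0.3, -3.3]
opening: 0.0196
finger_force: 59.9
clock: 16.92
tool_pos: [0.4942, -0.2052, 0.0544]
tool_rot: [-0.197, -3.135, -0.0]
force: [0.2, 0.3, -3.7]
opening: 0.0196
finger_force: 59.9
```

```bash
python3 -m pendant '{"travel":[[0,0,-0.5],[0,0,-0.3],[0,0,0]],"turn":[[0,0,0],[0,0,0],[0,0,0]],"jaw":[1,1,1]}' 60;python3 -m pendant '{"travel":[[0,0,-0.3],[0,0,0]],"turn":[[0,0,0],[0,0,0]],"jaw":[1,1]}' 60
```

```text
clock: 17.3
tool_pos: [0.4942, -0.2052, 0.0536]
tool_rot: [-0.197, -3.135, -0.0]
force: [-0.5, -0.1, -2.8]
opening: 0.0196
finger_force: 59.9
clock: 17.55
tool_pos: [0.4943, -0.2053, 0.0535]
tool_rot: [0.197, 3.135, -0.0]
force: [-0.7, 0.6, -1.9]
opening: 0.0195
finger_force: 59.9
```

```bash
python3 -m pendant '{"travel":[[0,0,-0.3],[0,0,0]],"turn":[[0,0,0],[0,0,0]],"jaw":[1,1]}' 60;python3 -m pendant '{"travel":[[0,0,-0.3],[0,0,0]],"turn":[[0,0,0],[0,0,0]],"jaw":[1,1]}' 60
```

```text
clock: 17.8
tool_pos: [0.4943, -0.2053, 0.0534]
tool_rot: [0.198, 3.135, -0.0]
force: [-3.0, 1.3, 3.7]
opening: 0.0199
finger_force: 59.9
clock: 18.05
tool_pos: [0.4943, -0.2053, 0.0533]
tool_rot: [0.197, 3.135, -0.0]
force: [-4.7, 2.6, 8.1]
opening: 0.0196
finger_force: 59.9
```

Firmly seated at the expected height (TCP 0.0533 = 0.030 + 0.0234). I relax the force, then release.

```bash
python3 -m pendant '{"travel":[[0,0,0.4],[0,0,0]],"turn":[[0,0,0],[0,0,0]],"jaw":[1,1]}' 5
python3 -m pendant '{"travel":[[0,0,0],[0,0,0],[0,0,0],[0,0,0],[0,0,0]],"turn":[[0,0,0],[0,0,0],[0,0,0],[0,0,0],[0,0,0]],"jaw":[0.5,0.3,0.2,0.2,0.2]}' 5
python3 -m pendant '{"travel":[[0,0,0],[0,0,10],[0,0,30],[0,0,50],[0,0,60]],"turn":[[0,0,0],[0,0,0],[0,0,0],[0,0,0],[0,0,0]],"jaw":[0.2,0.2,0.2,0.2,0.2]}'
python3 -m pendant '{"travel":[[-20,0,40],[-30,0,10],[-20,0,0],[0,0,0],[0,0,0]],"turn":[[0,0,0],[0,0,0],[0,0,0],[0,0,0],[0,0,0]],"jaw":[0.2,0.2,0.2,0.2,0.2]}'
python3 - <<'E'
from h import *
st=ctrl.read_state();s=snapshot("wrist");c=snapshot("scene")
for n,S,T in(("wrist",s,st),("scene",c,None)):
  for q,z in(("guide_arm",.03),("handle",.07),("slot",.03)):
    for r in place_of(n,q)[:1]: print(n,q,round(r["p"],2),np.round(onz(S,r["at"],z,T),4))
for n,z in(("screw_tin",0),("steel_block",0),("glue_bottle",0)):
    for r in place_of("scene",n)[:1]: print(n,np.round(onz(c,r["at"],z),4))
w=cv2.resize(s["color"],(427,320));b=cv2.resize(c["color"][140:260,300:440],(373,320))
cv2.imwrite("pics/end.png",np.hstack([w,b]))
E
```

```text
clock: 18.3
tool_pos: [0.4943, -0.2053, 0.0533]
tool_rot: [0.197, 3.135, -0.0]
force: [-1.9, 0.4, 3.4]
opening: 0.0199
finger_force: 5.0
clock: 18.92
tool_pos: [0.4942, -0.2052, 0.0531]
tool_rot: [0.197, 3.135, 0.0]
force: [0.3, -0.5, 0.5]
opening: 0.0371
finger_force: 0.0
clock: 19.55
tool_pos: [0.4937, -0.205, 0.2049]
tool_rot: [-0.197, -3.134, -0.001]
force: [-0.8, 0.3, 0.2]
opening: 0.0377
finger_force: 0.0
clock: 20.18
tool_pos: [0.4247, -0.2053, 0.2534]
tool_rot: [0.198, 3.135, -0.0]
force: [-0.4, 0.3, 0.3]
opening: 0.0375
finger_force: 0.0
wrist guide_arm 0.82 [ 0.5879 -0.2172  0.03  ]
wrist handle 0.8 [ 0.4966 -0.2043  0.07  ]
wrist slot 0.76 [ 0.5579 -0.2125  0.03  ]
scene guide_arm 0.87 [ 0.5877 -0.2143  0.03  ]
scene handle 0.86 [ 0.4949 -0.2063  0.07  ]
scene slot 0.57 [ 0.5637 -0.218   0.03  ]
screw_tin [ 0.397  -0.0704  0.    ]
steel_block [ 0.3623 -0.201   0.    ]
glue_bottle [ 0.6807 -0.0782  0.    ]
```

View pics/end.png

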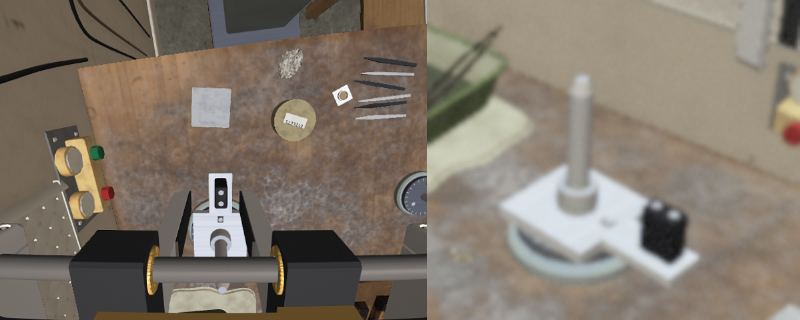

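The arm lies flat on the disc with the pillar through its hub (scene panel, about (577,195)). It is released, and the tin, block and bottle haven't moved. I hand in the job.

```bash
python3 -c "
from cell import ctrl;print(ctrl.close_job())"
```

```text
the job is handed in; nothing more can be done
None
```

The guide arm is home on the larger stand's index disc, lying flat with the pin in its slot, and released. The pin entered at the angle measured from the camera images, so no swing was needed. Measured contact force stayed around 10 N or less, the tin, block and bottle showed no movement in the final picture, and the job was handed in at about 20 s of the 72 s limit.

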